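# Feed the top plate from the stack to the infeed bed

### The arm

A 7-joint arm with a two-finger parallel gripper is mounted at the origin on the work surface. World frame = base frame: x ahead of the robot, y to its left, z up, the work surface at z = 0. Lengths are in m, angles in rad, forces in N, time in s.
With the tool pointing down it reaches from about 0.35 to 0.9 m from the base axis. Payload 8.1 kg.
Tool frame: the origin (TCP) lies on the centre line of the jaws, within the pads' length; the fingertips stand 14 mm ahead of it and the grasp point (between the pads) lies 5 mm behind it; z points along the fingers, y is the direction in which the jaws open and shut (so a half turn about z gives the same grasp; the last joint's range is limited). The gripper opens to 92 mm and grips with 3 to 60 N. Pads are 19 mm wide; open, the fingers measure 130 mm over their backs; the gripper's body (75 mm by 190 mm) begins 47 mm behind the grasp point.
Start: joints at [-1.416, 0.434, 0.025, 1.573, -0.012, 1.134, -0.075], TCP at [0.159, 0.604, 0.241] pointing down, gripper open.
Joint ranges: [-2.62, 2.62], [-0.44, 2.09], [-1.27, 1.32], [0.08, 2.57], [-1.32, 4.46], [0.12, 2], [-2.74, 2.74]. Speed limits (rad/s): [2.22, 2.22, 3.01, 3.01, 3.14, 3.14, 3.14].

### API

Orientations are given as a rotation vector (axis times angle).
In Python, from cell import observe, eyes, arm gives the robot as it stands.
- The arm moves only by the tool step_arm, never from a script. Its argument "series" is a list that holds one entry, the list of rows, each a list of 5 numbers: the finger opening in m, from 0 to 0.0918, then the shift along the world's x, y, z in m, then the turn about the world's z in degrees. In form: [[[hand, dx, dy, dz, spin], ...]]. A call has 1 to 20 rows; each row is the pose to reach, as a shift and turn from the pose measured when the call began; what a row does not reach only later rows make up. A row lasts 1/12 s, in which the tool goes at most 41.7 mm and 7.16 degrees, less where a joint would pass 70% of its speed; a pose out of reach is approached as far as the arm can. A call with a gripper value outside its range is refused whole. The fingers move at their own pace and stop on an object; "squeeze" is the grip in N (left out, the last holds). Time passes only in rows, so rows that repeat a pose let the fingers close. It gives the time, the measured TCP pose, the force and the opening at its end, in the units of the state.
- observe(): the state, without advancing time (a new reading comes with each control period).
- eyes.get_image(name): name is "scene" or "top"; returns (picture, depth): 480x640x3 uint8, red, green, blue; 480x640 float32, m along the optical axis (not along the pixel's ray), 0 where there is no reading.
- eyes.camera_params(name): a dict with "intrinsics" (3x3 intrinsics, pixels), "position" and "attitude" of the camera in the world. Camera axes: x right, y down, z forward; pixel columns grow to the right and rows downward; lengths in m; the calibration is good to about 2 mm. A picture is of the moment at which its call begins. camera_params takes no time and is no camera call.
- arm.sign_off(): hands the job in, once; it reports no verdict.
The state is a dict: "clock": time; "joints": joint angles; "dq": joint speeds; "joint_efforts": joint torques, N m; "position": TCP position; "ee_rot": TCP orientation; "force": force on the tool from outside, world axes, zero at the start; "ft_torque": the same for the moment, N m; "width": opening from 0.0 (shut) to 1.0 (fully open).
Only numpy, scipy, OpenCV 4.12 (cv2) and the standard library are available. Lean on these libraries where they do the work, as an engineer would, in place of code of your own. Each camera call takes 0.05 s, during which the arm holds its last target.

### The job

Feed the next drilled plate to the screwdriving station: shear the top plate sideways off the stack onto the bed beside it, sliding it without ever lifting it, and seat it flush against the brass strip of the long fence; then slide it along the fence, seat it against the brass pad of the end stop and leave it home in that corner. Strip and pad are set by hand, so feel for them: creep up and seat the plate each time with a steady push of about 8 N (over and above its sliding drag) for about a second, never more than 15 N and without shifting the clamped stop, and leave the rest of the stack and everything else on the table as they are.

Things in the scene. Friction and masses are not known exactly. Their poses are not given: they have to be found in the camera images.
- plate_top: the top plate of the stack, the one to move: ground steel, 110 (own x) x 70 (own y) x 12 mm thick, dark drilled holes marked on its top, 0.47 to 0.88 kg (weight and friction differ each time, so does its sliding drag, roughly 1 to 6 N; a tool that leans down on it adds drag). Origin: centre of its underside. z up. Its underside starts 56 mm above the table (2 mm above the bed's surface)
- plate_second: the plate directly below it, same size and look; its top is 56 mm above the table. Origin: centre of its underside
- plate_mid: third plate of the stack, same size. Origin: centre of its underside
- plate_low: lowest plate of the stack, same size, on a 20 mm high plywood plinth 130 x 86 mm. Origin: centre of its underside
- bed: fixed steel infeed bed beside the stack, 220 (x) x 115 (y) mm, flat top 54 mm above the table. Origin: centre of its underside, at table height. The stack stands on its -y side, across a gap of about 5 to 16 mm, square with it within 0.05 rad. The bed's near (-x) end and -y side are open. A plate that is home has its x along the bed's x
- fence: fence fixed along the bed's +y edge, 220 mm long (bed x), 20 mm high. Origin: middle of its -y face, at the bed's surface; bed frame (0, 45.5, 54) mm. It carries a brass strip (200 mm long, 14 mm high), screwed 3 to 8 mm proud of that face towards -y, reset each time and not measured: the plate seats on the strip, origin 38 to 43 mm from the face. Rigid; creep up to it at 10 mm/s or less
- stop: end stop across the bed near its +x end: bar 16 (x) x 60 (y) x 16 mm with a black clamp knob, set anew each time. Origin: middle of its -x face, at the bed's surface, bed y = 8 mm; axes as the bed's. It carries a brass pad 4 to 9 mm proud of that face towards -x, reset each time, not measured: the plate seats on the pad, origin 59 to 64 mm to -x of the face. Rigid, but slips at about 18 N
- stop_face (a point): the same point as the end stop's origin: middle of the bar's -x face (not of the pad), at the bed's surface
- screwdriver: screwdriver lying on the table, bystander
- wrench: wrench lying on the table, bystander
- cup: steel cup, 64 mm wide, 55 mm high, bystander. Origin: centre of its underside
- bottle: small white bottle with black cap, 38 mm wide, 85 mm high, bystander. Origin: centre of its underside
- gauge: standing steel plug gauge, 24 mm wide, 50 mm high, bystander. Origin: centre of its underside
- carton: small cardboard box 70 x 50 x 40 mm, bystander. Origin: centre of its underside
Not all that is in view belongs to the job. What is shaped like the plate_top but blue is not meant.

How it is judged:
On the way, in this order (a step that is already met when the one before it is completed fails the run):
1. the top plate lies wholly on the bed, off the stack (y of plate_top in the frame of bed above -0.0225 m and height (world z) of plate_top below 0.057 m).
2. the plate is pressed against the long fence with more than 5 N for 0.3 s (contact force between plate_top and fence above 5 N), for 0.3 s.
3. the plate is pressed against the end stop with more than 5 N for 0.3 s (contact force between plate_top and stop above 5 N), for 0.3 s.
At the end, for the whole second after the job is handed in: The plate lies flat and still in the corner, square within 0.03 rad, origin 36.5 to 45 mm from the fence's face and 57.5 to 66 mm from the stop's (every strip and pad setting, with 1.5 to 2 mm to spare); other plates within 4 mm of their start, end stop 2.5 mm, bystanders 15 mm (y of plate_top in the frame of bed between 0.0005 and 0.009 m and x of plate_top in the frame of stop_face between -0.066 and -0.0575 m and angle between the x axis of plate_top and the x axis of bed, either way round below 0.03 rad and angle between plate_top's own z axis and vertical below 0.03 rad and height (world z) of plate_top between 0.052 and 0.057 m and linear speed of plate_top below 0.01 m/s and distance of each of plate_second, plate_mid, plate_low from where it was at the start of the episode below 0.004 m and distance of stop_face from where it was at the start of the episode below 0.0025 m and distance of each of screwdriver, wrench, cup, bottle, gauge, carton from where it was at the start of the episode below 0.015 m); the robot touches nothing.
It fails at once if the plate is lifted (more than 10 mm above its height on the stack) or tipped by more than 0.2 rad (height (world z) of plate_top above 0.066 m or angle between plate_top's own z axis and vertical above 0.2 rad).
It fails at once if the plate is pressed or slammed against the fence or the end stop with more than 15 N (contact force between plate_top and fence above 15 N or contact force between plate_top and stop above 15 N).
It fails at once if the end stop slips by more than 2.5 mm (distance of stop_face from where it was at the start of the episode above 0.0025 m).
It fails at once if the rest of the stack is shifted by more than 4 mm (distance of any of plate_second, plate_mid, plate_low from where it was at the start of the episode above 0.004 m).
It fails at once if a bystander is moved by more than 15 mm (distance of any of screwdriver, wrench, cup, bottle, gauge, carton from where it was at the start of the episode above 0.015 m).
It also fails if it takes over 72 s, if anything falls off the work surface, if the arm or the gripper's body presses on something with over 40 N, if the wrist force passes 120 N, or if a joint passes its speed limit or range.

## Working session

There is one attempt and no reset: what is moved stays moved. The work goes in short steps, Python scripts to look and compute and a tool call to move; the robot and the scene stay as the last step left them, time stands still between calls to the robot, and variables do not carry over. Pictures are saved under pics/ and viewed, and the job is handed in when it is done.

Besides the shell and the picture viewer there is one more tool, called after "Call:" as name(argument=value, ...), one argument or row to a line, values as JSON. step_arm: Moves the arm, as the interface text tells. Its arguments: {"type":"object","properties":{"series":{"type":"array"},"squeeze":{"type":"number"}},"required":["series"]}

```bash
mkdir -p pics; ls; python3 - <<'E'
from cell import observe, eyes, arm
import cv2,numpy as np
s=observe();print(s)
for n in("scene","top"):
    im,d=eyes.get_image(n);cv2.imwrite(f"pics/{n}0.png",im[:,:,::-1]);np.savez(f"{n}0.npz",im=im,d=d)
    print(n,eyes.camera_params(n))
E
```

```text
pics
{'clock': 0.0, 'joints': array([-1.41557678,  0.43522152,  0.02497886,  1.57409721, -0.01160125,
        1.13400344, -0.07511723]), 'dq': array([-0.00057513, -0.00048552, -0.00166554, -0.0007419 , -0.00036535,
        0.00129816, -0.00190882]), 'joint_efforts': array([-9.94705510e-05, -6.67853880e+01,  9.85044390e-01, -3.14459217e+01,
       -6.04538270e-02,  4.28435532e-02,  1.57441827e-04]), 'position': array([0.15928909, 0.60385138, 0.23994589]), 'ee_rot': array([-4.03998285e-01, -3.11544743e+00,  2.48710942e-03]), 'force': array([ 0.11679749,  0.05562477, -0.16272798]), 'ft_torque': array([-0.00557256, -0.0062757 , -0.02027544]), 'width': 1.0018839706350489}
scene {'intrinsics': array([[607.44578219,   0.        , 328.42645774],
       [  0.        , 607.44578219, 240.10074528],
       [  0.        ,   0.        ,   1.        ]]), 'position': array([ 0.87266952, -0.36862472,  0.8623077 ]), 'attitude': array([-2.45688568, -0.81494907,  0.22205247])}
top {'intrinsics': array([[585.66290354,   0.        , 308.22190653],
       [  0.        , 585.66290354, 225.77295883],
       [  0.        ,   0.        ,   1.        ]]), 'position': array([0.4778315 , 0.05787421, 1.00994948]), 'attitude': array([-2.20150266,  2.14293036, -0.134316  ])}
```

View pics/scene0.png

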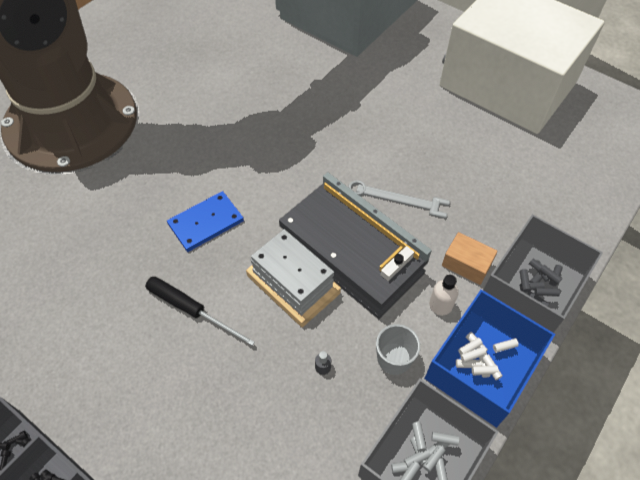

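View pics/top0.png

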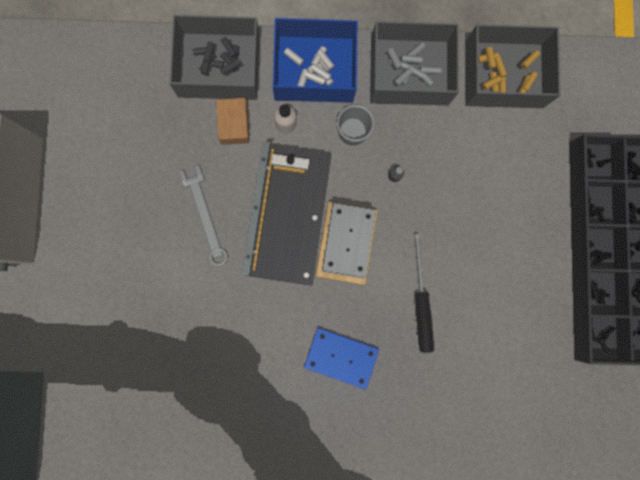

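The top view shows the stack at about (349,240), the bed at (290,215) with its fence on the left (+y), and the stop at (290,160) on the far (+x) end. The blue decoy is at (342,357). Next I'll measure the plate, bed and brass parts.

```bash
cat > h.py <<'E'
import cv2,numpy as np
from scipy.spatial.transform import Rotation as R
from cell import observe, eyes, arm
def P(n,uv,z):
    c=eyes.camera_params(n);K=c['intrinsics'];uv=np.atleast_2d(np.array(uv,float))
    d=np.c_[(uv-K[[0,1],[2,2]])/K[0,0],np.ones(len(uv))]@R.from_rotvec(c['attitude']).as_matrix().T
    p=c['position'];return p+d*((z-p[2])/d[:,2])[:,None]
def cloud(n,d):
    v,u=np.mgrid[:480,:640];c=eyes.camera_params(n);K=c['intrinsics']
    q=np.stack([(u-K[0,2])/K[0,0],(v-K[1,2])/K[0,0],np.ones_like(d)],-1)*d[...,None]
    return q@R.from_rotvec(c['attitude']).as_matrix().T+c['position']
E
python3 - <<'E'
from h import *
for n,(x0,x1,y0,y1) in dict(top=(230,390,130,290),scene=(240,440,170,330)).items():
    z=np.load(n+'0.npz');im=z['im'];pc=cloud(n,z['d'])
    cv2.imwrite(f'pics/{n}_z.png',cv2.resize(im[y0:y1,x0:x1,::-1],None,fx=600/(y1-y0),fy=600/(y1-y0),interpolation=cv2.INTER_CUBIC)) if n=='top' else cv2.imwrite(f'pics/{n}_z.png',cv2.resize(im[y0:y1,x0:x1,::-1],(750,600),interpolation=cv2.INTER_CUBIC))
    hsv=cv2.cvtColor(im,cv2.COLOR_RGB2HSV);Z=pc[...,2]
    roi=np.zeros(Z.shape,bool);roi[y0:y1,x0:x1]=1
    print(n,'heights',[(k,round(float(Z[v,u]),4)) for k,(u,v) in ({'plate':(355,250),'bed':(285,220),'table':(400,230),'stop':(305,161)} if n=='top' else {'plate':(290,262),'bed':(330,225)}).items()])
    for name,m,zz in (('plate',roi&(Z>.0625)&(Z<.075)&(hsv[...,1]<60)&(hsv[...,2]>95),.068),('bed',roi&(Z>.045)&(Z<.062)&(hsv[...,2]<90),.054),('brass',roi&(hsv[...,0]>12)&(hsv[...,0]<30)&(hsv[...,1]>140),.068)):
        m=cv2.morphologyEx(m.astype(np.uint8),cv2.MORPH_OPEN,np.ones((2,2)) if name=='brass' else np.ones((3,3)))
        cs=sorted(cv2.findContours(m,0,cv2.CHAIN_APPROX_NONE)[0],key=cv2.contourArea)[::-1][:3]
        for c in cs:
            if cv2.contourArea(c)<15: continue
            w=P(n,c[:,0]+0.0,zz);r=cv2.minAreaRect((w[:,:2]*1000).astype(np.float32))
            print(name,[np.round(q,2) for q in r],np.round(cv2.boxPoints(r)).tolist(),'medz',np.median(Z[m>0]).round(4))
E
```

```text
top heights [('plate', 0.0678), ('bed', 0.0549), ('table', -0.0013), ('stop', 0.0704)]
plate [array([560.47, -21.47]), array([ 70.  , 110.14]), np.float64(82.33)] [[501.0, -49.0], [610.0, -64.0], [620.0, 6.0], [511.0, 21.0]] medz 0.069
plate [array([683.96,  61.74]), array([28.  , 18.14]), np.float64(83.42)] [[673.0, 49.0], [691.0, 47.0], [695.0, 75.0], [677.0, 77.0]] medz 0.069
plate [array([688.66,  94.3 ]), array([18.34, 26.19]), np.float64(1.69)] [[679.0, 107.0], [680.0, 81.0], [698.0, 81.0], [697.0, 108.0]] medz 0.069
bed [array([601.67,  74.34]), array([102.57, 220.03]), np.float64(83.14)] [[486.0, 37.0], [705.0, 10.0], [717.0, 112.0], [499.0, 138.0]] medz 0.0549
scene heights [('plate', 0.0684), ('bed', 0.0536)]
plate [array([560.09, -23.15]), array([ 71.86, 111.71]), np.float64(82.13)] [[500.0, -51.0], [610.0, -66.0], [620.0, 5.0], [510.0, 20.0]] medz 0.0682
plate [array([682.71,  60.34]), array([30.8 , 18.83]), np.float64(83.72)] [[672.0, 46.0], [690.0, 44.0], [694.0, 75.0], [675.0, 77.0]] medz 0.0682
plate [array([687.7 ,  96.98]), array([23.82, 19.16]), np.float64(83.69)] [[677.0, 86.0], [696.0, 84.0], [699.0, 108.0], [679.0, 110.0]] medz 0.0682
bed [array([697.44,  76.63]), array([59.3 ,  9.76]), np.float64(81.94)] [[688.0, 48.0], [698.0, 47.0], [706.0, 105.0], [697.0, 107.0]] medz 0.0524
bed [array([697.41,   8.75]), array([16.21,  6.93]), np.float64(3.5)] [[689.0, 12.0], [690.0, 5.0], [706.0, 6.0], [705.0, 13.0]] medz 0.0524
bed [array([632.37,  16.31]), array([ 5.46, 19.31]), np.float64(83.8)] [[622.0, 15.0], [642.0, 13.0], [642.0, 18.0], [623.0, 20.0]] medz 0.0524
brass [array([599.07, 116.37]), array([ 40.35, 175.21]), np.float64(70.45)] [[510.0, 127.0], [675.0, 68.0], [688.0, 106.0], [523.0, 165.0]] medz 0.0661
```

View pics/top_z.png

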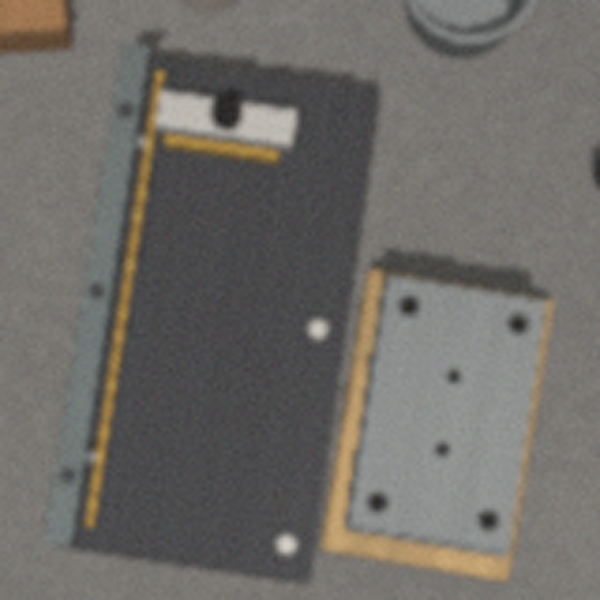

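View pics/scene_z.png

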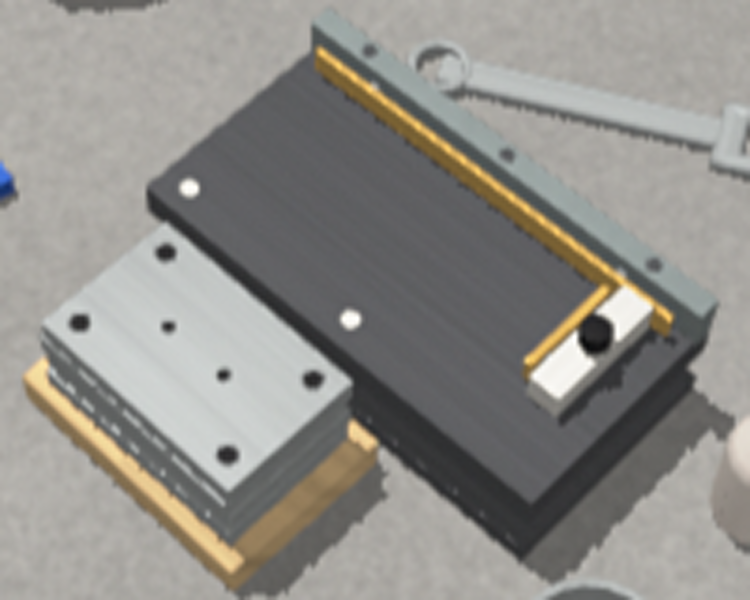

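```bash
python3 - <<'E'
from h import *
z=np.load('top0.npz');pc=cloud('top',z['d'])
Z=pc[...,2]
m=(Z>.1)&(Z<.8)&(z['d']>0)
n,l,st,_=cv2.connectedComponentsWithStats(m.astype(np.uint8))
for i in range(1,n):
    if st[i,4]>60:
        q=pc[l==i];print(st[i],q.min(0).round(3),q.max(0).round(3))
z=np.load('scene0.npz');pc=cloud('scene',z['d']);
for u,v in((520,40),(350,10),(398,258),(320,190)):print(pc[v,u].round(3))
s=observe();Rm=R.from_rotvec(s['ee_rot']).as_matrix();print(Rm.round(3),np.degrees(np.arctan2(Rm[1,1],Rm[0,1])))
E
```

```text
[   0  113   17  148 1659] [0.511 0.508 0.1  ] [0.73  0.514 0.152]
[   0  381   16   99 1218] [0.189 0.478 0.1  ] [0.331 0.5   0.149]
[0.629 0.547 0.149]
[0.308 0.482 0.104]
[0.686 0.075 0.083]
[0.503 0.124 0.055]
[[-0.967  0.255 -0.   ]
 [ 0.255  0.967 -0.001]
 [-0.    -0.001 -1.   ]] 75.22397078047035
```

Call:
step_arm(
  series=[
    [[0.06, 0.393, -0.69, 0, -82.9], [0.06, 0.393, -0.69, 0, -82.9], [0.06, 0.393, -0.69, 0, -82.9], [0.06, 0.393, -0.69, 0, -82.9], [0.06, 0.393, -0.69, 0, -82.9], [0.06, 0.393, -0.69, 0, -82.9], [0.06, 0.393, -0.69, 0, -82.9], [0.06, 0.393, -0.69, 0, -82.9], [0.06, 0.393, -0.69, 0, -82.9], [0.06, 0.393, -0.69, 0, -82.9], [0.06, 0.393, -0.69, 0, -82.9], [0.06, 0.393, -0.69, 0, -82.9], [0.06, 0.393, -0.69, 0, -82.9], [0.06, 0.393, -0.69, 0, -82.9], [0.06, 0.393, -0.69, 0, -82.9], [0.06, 0.393, -0.69, 0, -82.9], [0.06, 0.393, -0.69, 0, -82.9], [0.06, 0.393, -0.69, 0, -82.9], [0.06, 0.393, -0.69, 0, -82.9], [0.06, 0.393, -0.69, 0, -82.9]],
  ],
)

```text
clock: 1.77
position: [0.5541, -0.0946, 0.2403]
ee_rot: [2.371, 2.055, -0.004]
force: [-1.3, -0.5, 0.3]
width: 0.651
```

Call:
step_arm(
  series=[
    [[0.06, -0.002, 0.004, -0.04, 0.3], [0.06, -0.002, 0.004, -0.08, 0.3], [0.06, -0.002, 0.004, -0.12, 0.3], [0.06, -0.002, 0.004, -0.15, 0.3], [0.06, -0.002, 0.004, -0.16, 0.3], [0.06, -0.002, 0.004, -0.16, 0.3], [0.06, -0.002, 0.004, -0.16, 0.3], [0.06, -0.002, 0.004, -0.16, 0.3], [0.06, -0.002, 0.004, -0.16, 0.3]],
  ],
)

```text
clock: 2.52
position: [0.5535, -0.0908, 0.0823]
ee_rot: [2.363, 2.06, -0.0]
force: [-0.8, 0.3, 0.1]
width: 0.657
```

```bash
cat >> h.py <<'E'
EX=np.array([.9928,-.1195]);EY=np.array([.1195,.9928]);BC=np.array([.6024,.0806])
def st():
    s=observe();M=R.from_rotvec(s['ee_rot']).as_matrix();d=s['position'][:2]-BC
    print('t',round(s['clock'],2),'pos',s['position'].round(4),'bed',np.round([d@EX,d@EY],4),'yaw',np.degrees(np.arctan2(M[1,1],M[0,1])).round(2),'F',s['force'].round(2),'Fbed',np.round([s['force'][:2]@EX,s['force'][:2]@EY],2),'T',s['ft_torque'].round(3),'w',s['width'])
E
python3 - <<'E'
from h import *
st()
im,d=eyes.get_image('top');cv2.imwrite('pics/t1.png',im[80:330,200:480,::-1].repeat(2,0).repeat(2,1))
E
```

```text
t 2.52 pos [ 0.5535 -0.0908  0.0823] bed [-0.028 -0.176] yaw -7.85 F [-0.81  0.34  0.08] Fbed [-0.84  0.24] T [-0.097  0.04  -0.002] w 0.6570071409955338
```

View pics/t1.png

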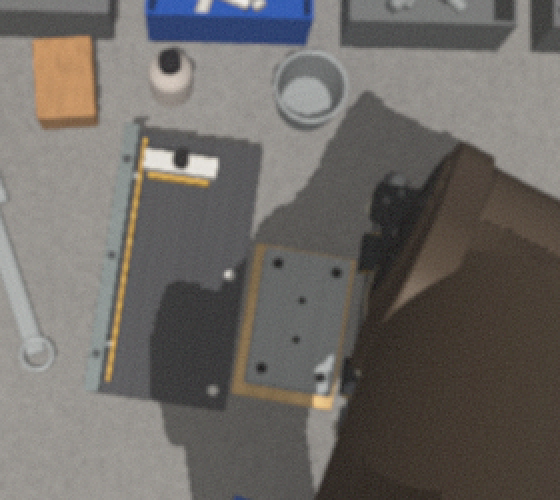

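Call:
step_arm(
  series=[
    [[0.06, -0.0015, 0.0, -0.005, 0.2], [0.06, -0.0015, 0.0, -0.0093, 0.2], [0.06, -0.001, 0.004, -0.0093, 0.2], [0.06, -0.0005, 0.008, -0.0093, 0.2], [0.06, 0, 0.012, -0.0093, 0.2], [0.06, 0, 0.013, -0.0093, 0.2], [0.06, 0, 0.013, -0.0093, 0.2], [0.06, 0, 0.013, -0.0093, 0.2]],
  ],
)

```text
clock: 3.23
position: [0.5534, -0.0775, 0.0728]
ee_rot: [2.36, 2.065, -0.001]
force: [0.4, 1.0, 0.0]
width: 0.654
```

```bash
python3 -c "
from h import *
st()"
```

```text
t 3.23 pos [ 0.5534 -0.0775  0.0728] bed [-0.0297 -0.1629] yaw -7.62 F [0.37 1.02 0.04] Fbed [0.25 1.06] T [-0.11   0.108  0.026] w 0.6535259241688576
```

Call:
step_arm(
  series=[
    [[0.06, 0.0001, 0.001, 0, 0], [0.06, 0.0002, 0.002, 0, 0], [0.06, 0.0004, 0.003, 0, 0], [0.06, 0.0005, 0.004, 0, 0], [0.06, 0.0006, 0.005, 0, 0], [0.06, 0.0007, 0.006, 0, 0], [0.06, 0.0008, 0.007, 0, 0], [0.06, 0.001, 0.008, 0, 0]],
  ],
)

```text
clock: 3.9
position: [0.5544, -0.0694, 0.0728]
ee_rot: [2.36, 2.065, -0.001]
force: [-0.5, -0.0, 0.5]
width: 0.651
```

```bash
python3 -c "
from h import *
st()"
```

```text
t 3.9 pos [ 0.5544 -0.0694  0.0728] bed [-0.0297 -0.1547] yaw -7.62 F [-0.49 -0.04  0.46] Fbed [-0.49 -0.09] T [-0.105  0.121 -0.01 ] w 0.651167641578888
```

Call:
step_arm(
  series=[
    [[0.06, 0.0001, 0.001, 0, 0], [0.06, 0.0002, 0.002, 0, 0], [0.06, 0.0004, 0.003, 0, 0], [0.06, 0.0005, 0.004, 0, 0], [0.06, 0.0006, 0.005, 0, 0], [0.06, 0.0007, 0.006, 0, 0], [0.06, 0.0008, 0.007, 0, 0], [0.06, 0.001, 0.008, 0, 0]],
  ],
)

```text
clock: 4.57
position: [0.5552, -0.0631, 0.0728]
ee_rot: [2.36, 2.062, -0.003]
force: [-0.7, -6.6, 0.7]
width: 0.654
```

```bash
python3 -c "
from h import *
st()"
```

```text
t 4.57 pos [ 0.5552 -0.0631  0.0728] bed [-0.0297 -0.1483] yaw -7.7 F [-0.74 -6.55  0.74] Fbed [ 0.05 -6.6 ] T [-1.441  0.33   0.029] w 0.6538593751729072
```

Call:
step_arm(
  series=[
    [[0.06, 0.0004, 0.003, 0, 0], [0.06, 0.0006, 0.005, 0, 0], [0.06, 0.0009, 0.0075, 0, 0.1], [0.06, 0.0012, 0.01, 0, 0.1], [0.06, 0.0015, 0.0125, 0, 0.1], [0.06, 0.0018, 0.015, 0, 0.2], [0.06, 0.0021, 0.0175, 0, 0.2], [0.06, 0.0024, 0.02, 0, 0.2], [0.06, 0.0027, 0.0225, 0, 0.3], [0.06, 0.003, 0.025, 0, 0.3]],
  ],
)

```text
clock: 5.4
position: [0.558, -0.0398, 0.0729]
ee_rot: [2.355, 2.066, -0.005]
force: [-0.1, -7.1, 0.4]
width: 0.655
```

```bash
python3 - <<'E'
from h import *
st()
im,d=eyes.get_image('top');cv2.imwrite('pics/t2.png',im[80:330,200:480,::-1].repeat(2,0).repeat(2,1))
im,d=eyes.get_image('scene');cv2.imwrite('pics/s2.png',im[130:380,220:500,::-1].repeat(2,0).repeat(2,1))
E
```

```text
t 5.4 pos [ 0.558  -0.0398  0.0729] bed [-0.0297 -0.1248] yaw -7.48 F [-0.13 -7.12  0.36] Fbed [ 0.72 -7.09] T [-1.504  0.29  -0.056] w 0.6546466844402888
```

View pics/t2.png

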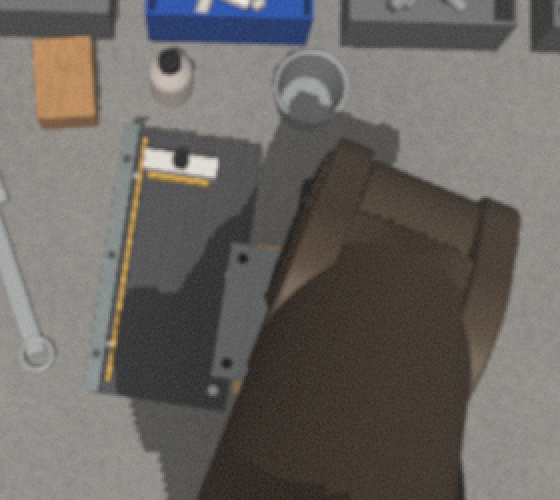

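View pics/s2.png

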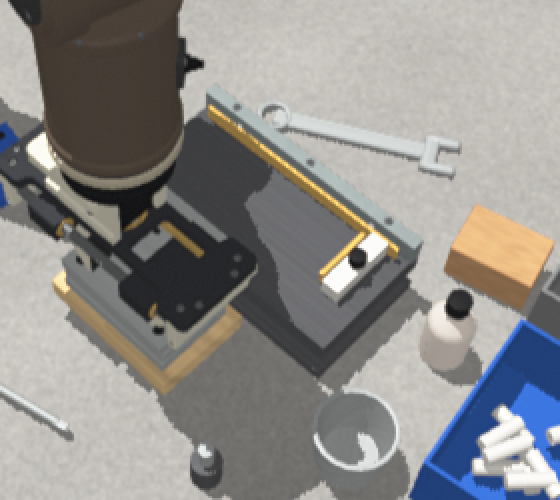

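Call:
step_arm(
  series=[
    [[0.06, 0.0006, 0.005, 0, 0.1], [0.06, 0.0009, 0.0075, 0, 0.1], [0.06, 0.0012, 0.01, 0, 0.2], [0.06, 0.0015, 0.0125, 0, 0.2], [0.06, 0.0018, 0.015, 0, 0.2], [0.06, 0.0021, 0.0175, 0, 0.3], [0.06, 0.0024, 0.02, 0, 0.3], [0.06, 0.0027, 0.0225, 0, 0.4], [0.06, 0.003, 0.025, 0, 0.4], [0.06, 0.0033, 0.0275, 0, 0.4], [0.06, 0.0036, 0.03, 0, 0.5], [0.06, 0.0039, 0.0325, 0, 0.5], [0.06, 0.0042, 0.035, 0, 0.6], [0.06, 0.0045, 0.0375, 0, 0.6], [0.06, 0.0048, 0.04, 0, 0.6], [0.06, 0.0051, 0.0425, 0, 0.6], [0.06, 0.0054, 0.045, 0, 0.6], [0.06, 0.0057, 0.0475, 0, 0.6]],
  ],
)

```text
clock: 7.0
position: [0.5635, 0.0074, 0.0728]
ee_rot: [2.344, 2.078, -0.006]
force: [-0.6, -5.9, -0.5]
width: 0.654
```

```bash
python3 - <<'E'
from h import *
st()
im,d=eyes.get_image('top');cv2.imwrite('pics/t3.png',im[80:330,200:480,::-1].repeat(2,0).repeat(2,1))
im,d=eyes.get_image('scene');cv2.imwrite('pics/s3.png',im[130:380,220:500,::-1].repeat(2,0).repeat(2,1))
E
```

```text
t 7.0 pos [0.5635 0.0074 0.0728] bed [-0.0299 -0.0773] yaw -6.9 F [-0.61 -5.86 -0.52] Fbed [ 0.09 -5.89] T [-1.297  0.25   0.002] w 0.6540122646289206
```

View pics/t3.png

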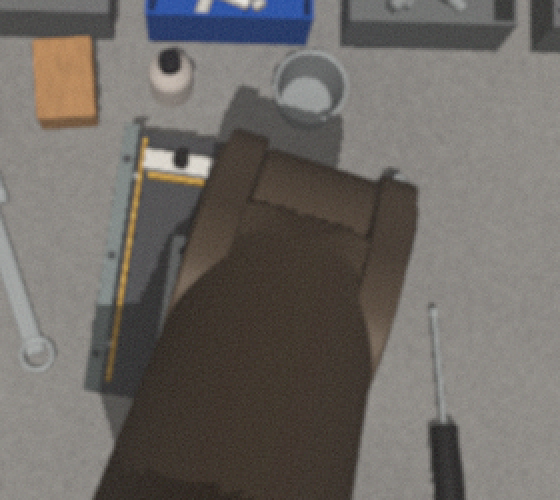

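View pics/s3.png

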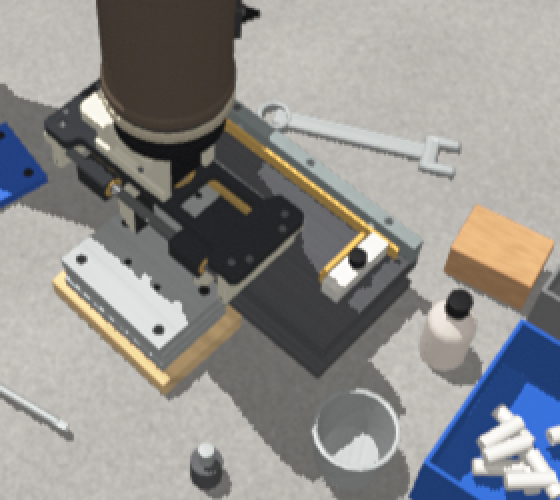

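Call:
step_arm(
  series=[
    [[0.06, 0.0005, 0.004, 0, 0], [0.06, 0.0007, 0.006, 0, 0], [0.06, 0.001, 0.008, 0, 0], [0.06, 0.0012, 0.01, 0, 0], [0.06, 0.0014, 0.012, 0, 0], [0.06, 0.0017, 0.014, 0, 0], [0.06, 0.0019, 0.016, 0, 0], [0.06, 0.0022, 0.018, 0, 0], [0.06, 0.0024, 0.02, 0, 0], [0.06, 0.0026, 0.022, 0, 0]],
  ],
)

```text
clock: 7.93
position: [0.566, 0.0289, 0.0728]
ee_rot: [2.344, 2.077, -0.007]
force: [-0.0, -6.3, -0.4]
width: 0.65
```

```bash
python3 - <<'E'
from h import *
st()
im,d=eyes.get_image('top');cv2.imwrite('pics/t4.png',im[80:330,200:480,::-1].repeat(2,0).repeat(2,1))
im,d=eyes.get_image('scene');cv2.imwrite('pics/s4.png',im[130:380,220:500,::-1].repeat(2,0).repeat(2,1))
E
```

```text
t 7.93 pos [0.566  0.0289 0.0728] bed [-0.0299 -0.0556] yaw -6.91 F [-0.02 -6.26 -0.45] Fbed [ 0.72 -6.21] T [-1.483  0.181 -0.031] w 0.6503447922625052
```

View pics/s4.png

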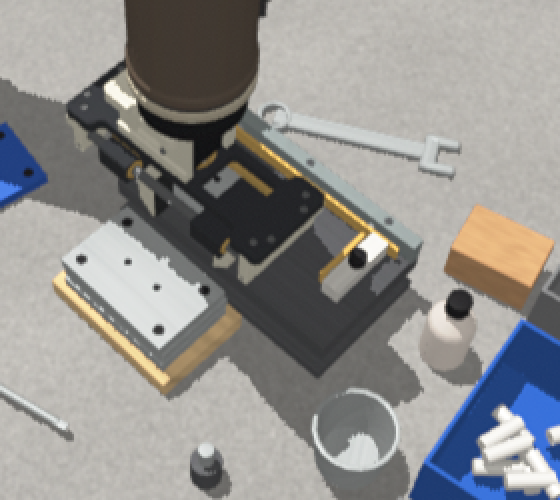

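Call:
step_arm(
  series=[
    [[0.06, 0.0001, 0.0012, 0, 0], [0.06, 0.0002, 0.0018, 0, 0], [0.06, 0.0003, 0.0026, 0, 0], [0.06, 0.0004, 0.0034, 0, 0], [0.06, 0.0005, 0.0042, 0, 0], [0.06, 0.0006, 0.005, 0, 0], [0.06, 0.0007, 0.0058, 0, 0], [0.06, 0.0008, 0.0064, 0, 0], [0.06, 0.0009, 0.007, 0, 0], [0.06, 0.0009, 0.0076, 0, 0], [0.06, 0.001, 0.0081, 0, 0], [0.06, 0.001, 0.0085, 0, 0]],
  ],
)

```text
clock: 9.03
position: [0.5669, 0.0369, 0.0728]
ee_rot: [2.344, 2.076, -0.008]
force: [-0.7, -6.7, 0.8]
width: 0.652
```

```bash
python3 -c "
from h import *
st()"
```

```text
t 9.03 pos [0.5669 0.0369 0.0728] bed [-0.03   -0.0476] yaw -6.93 F [-0.67 -6.75  0.83] Fbed [ 0.15 -6.78] T [-1.514  0.251  0.012] w 0.6520936367118113
```

Call:
step_arm(
  series=[
    [[0.06, 0.0002, 0.0018, 0, 0], [0.06, 0.0003, 0.0022, 0, 0], [0.06, 0.0003, 0.0026, 0, 0], [0.06, 0.0004, 0.003, 0, 0], [0.06, 0.0004, 0.0034, 0, 0], [0.06, 0.0005, 0.0038, 0, 0], [0.06, 0.0005, 0.0042, 0, 0], [0.06, 0.0006, 0.0046, 0, 0]],
  ],
)

```text
clock: 9.7
position: [0.5672, 0.04, 0.0728]
ee_rot: [2.345, 2.074, -0.01]
force: [-0.5, -7.4, 0.7]
width: 0.655
```

```bash
python3 -c "
from h import *
st()"
```

```text
t 9.7 pos [0.5672 0.04   0.0728] bed [-0.0301 -0.0445] yaw -7.0 F [-0.47 -7.42  0.74] Fbed [ 0.42 -7.43] T [-1.949  0.322  0.055] w 0.6551943071823403
```

Call:
step_arm(
  series=[
    [[0.06, 0.0002, 0.0018, 0, 0], [0.06, 0.0003, 0.0021, 0, 0], [0.06, 0.0003, 0.0024, 0, 0]],
  ],
)

```text
clock: 9.95
position: [0.5672, 0.0401, 0.0729]
ee_rot: [2.345, 2.072, -0.013]
force: [-0.3, -9.9, 1.2]
width: 0.658
```

```bash
python3 -c "
from h import *
st()"
```

```text
t 9.95 pos [0.5672 0.0401 0.0729] bed [-0.0301 -0.0444] yaw -7.09 F [-0.32 -9.86  1.22] Fbed [ 0.86 -9.83] T [-2.436  0.324  0.141] w 0.6575362439267528
```

Call:
step_arm(
  series=[
    [[0.06, 0.0003, 0.0026, 0, 0], [0.06, 0.0003, 0.0028, 0, 0], [0.06, 0.0004, 0.003, 0, 0]],
  ],
)

```text
clock: 10.2
position: [0.5672, 0.0402, 0.0729]
ee_rot: [2.345, 2.068, -0.017]
force: [-2.3, -12.0, 2.1]
width: 0.652
```

```bash
python3 -c "
from h import *
st()"
```

```text
t 10.2 pos [0.5672 0.0402 0.0729] bed [-0.0301 -0.0443] yaw -7.19 F [ -2.33 -11.98   2.05] Fbed [ -0.88 -12.18] T [-2.824  0.439  0.325] w 0.6520271523118115
```

Call:
step_arm(
  series=[
    [[0.06, 0.0004, 0.0032, 0, 0], [0.06, 0.0004, 0.0033, 0, 0], [0.06, 0.0004, 0.0033, 0, 0], [0.06, 0.0004, 0.0033, 0, 0]],
  ],
)

```text
clock: 10.53
position: [0.5672, 0.0402, 0.0729]
ee_rot: [2.346, 2.064, -0.021]
force: [-1.3, -12.3, 1.1]
width: 0.653
```

```bash
python3 -c "
from h import *
st()"
```

```text
t 10.53 pos [0.5672 0.0402 0.0729] bed [-0.0301 -0.0443] yaw -7.29 F [ -1.3  -12.32   1.13] Fbed [  0.18 -12.38] T [-2.923  0.377  0.39 ] w 0.6525655210577731
```

Call:
step_arm(
  series=[
    [[0.06, 0.0004, 0.0031, 0, 0.2], [0.06, 0.0004, 0.0031, 0, 0.4], [0.06, 0.0004, 0.0032, 0, 0.6], [0.06, 0.0004, 0.0033, 0, 0.7], [0.06, 0.0004, 0.0033, 0, 0.7], [0.06, 0.0004, 0.0033, 0, 0.7]],
  ],
)

```text
clock: 11.03
position: [0.5673, 0.0403, 0.073]
ee_rot: [2.334, 2.073, -0.024]
force: [-1.1, -11.7, 0.3]
width: 0.656
```

```bash
python3 -c "
from h import *
st()"
```

```text
t 11.03 pos [0.5673 0.0403 0.073 ] bed [-0.03   -0.0442] yaw -6.77 F [ -1.13 -11.66   0.34] Fbed [  0.28 -11.71] T [-2.706  0.265 -0.283] w 0.6558173458803848
```

Call:
step_arm(
  series=[
    [[0.06, 0.0004, 0.0034, 0, 0], [0.06, 0.0004, 0.0037, 0, 0], [0.06, 0.0004, 0.0038, 0, 0], [0.06, 0.0004, 0.0039, 0, 0], [0.06, 0.0004, 0.0039, 0, 0], [0.06, 0.0004, 0.0039, 0, 0]],
  ],
)

```text
clock: 11.53
position: [0.5673, 0.0404, 0.073]
ee_rot: [2.335, 2.068, -0.029]
force: [-0.4, -14.1, 0.4]
width: 0.652
```

```bash
python3 -c "
from h import *
st()"
```

```text
t 11.53 pos [0.5673 0.0404 0.073 ] bed [-0.03   -0.0441] yaw -6.95 F [ -0.43 -14.13   0.38] Fbed [  1.26 -14.08] T [-3.129  0.351  0.026] w 0.6517480179867347
```

Call:
step_arm(
  series=[
    [[0.06, 0.0004, 0.0038, 0, 0.1], [0.06, 0.0004, 0.0038, 0, 0.1], [0.06, 0.0004, 0.0038, 0, 0.1], [0.06, 0.0004, 0.0038, 0, 0.1], [0.06, 0.0004, 0.0038, 0, 0.1], [0.06, 0.0004, 0.0038, 0, 0.1], [0.06, 0.0004, 0.0038, 0, 0.1], [0.06, 0.0004, 0.0038, 0, 0.1], [0.06, 0.0004, 0.0038, 0, 0.1], [0.06, 0.0004, 0.0038, 0, 0.1], [0.06, 0.0004, 0.0038, 0, 0.1], [0.06, 0.0004, 0.0038, 0, 0.1]],
  ],
)

```text
clock: 12.53
position: [0.5673, 0.0404, 0.0731]
ee_rot: [2.335, 2.065, -0.033]
force: [-1.4, -13.6, 1.0]
width: 0.651
```

```bash
python3 -c "
from h import *
st()"
```

```text
t 12.53 pos [0.5673 0.0404 0.0731] bed [-0.03   -0.0441] yaw -7.02 F [ -1.36 -13.58   0.96] Fbed [  0.27 -13.64] T [-3.129  0.336  0.102] w 0.6513124109799873
```

Call:
step_arm(
  series=[
    [[0.06, -0.0004, -0.003, 0, 0], [0.06, -0.001, -0.008, 0, 0], [0.06, -0.003, -0.02, 0, 0], [0.06, -0.004, -0.03, 0.01, 0], [0.05, -0.004, -0.03, 0.05, 0], [0.04, -0.004, -0.03, 0.09, 0], [0.02, -0.01, -0.03, 0.11, 0], [0.02, -0.03, -0.02, 0.11, 7], [0.02, -0.06, 0.0, 0.11, 14], [0.02, -0.08, 0.02, 0.11, 21], [0.02, -0.1, 0.03, 0.11, 28], [0.02, -0.1, 0.04, 0.11, 35], [0.02, -0.1, 0.05, 0.11, 42], [0.02, -0.1, 0.05, 0.11, 49], [0.02, -0.1, 0.05, 0.11, 56], [0.02, -0.1, 0.05, 0.11, 63], [0.02, -0.1, 0.05, 0.11, 70], [0.02, -0.1, 0.05, 0.11, 77], [0.02, -0.1, 0.05, 0.11, 84], [0.02, -0.1, 0.05, 0.11, 90]],
  ],
)

```text
clock: 14.2
position: [0.4673, 0.0895, 0.1839]
ee_rot: [0.182, 3.103, 0.004]
force: [0.5, 0.0, -0.0]
width: 0.221
```

```bash
python3 - <<'E'
from h import *
st()
print(observe()['joints'].round(2))
for n in('top','scene'):
    im,d=eyes.get_image(n);np.savez(n+'5.npz',im=im,d=d)
    cv2.imwrite(f'pics/{n}5.png',im[80:330,200:480,::-1].repeat(2,0).repeat(2,1))
E
```

```text
t 14.2 pos [0.4673 0.0895 0.1839] bed [-0.1352 -0.0073] yaw 83.31 F [ 0.5   0.04 -0.04] Fbed [0.49 0.1 ] T [-0.003  0.067  0.015] w 0.22072374724050925
[-0.57  0.24  0.31  2.05 -0.09  0.84  1.25]
```

View pics/top5.png

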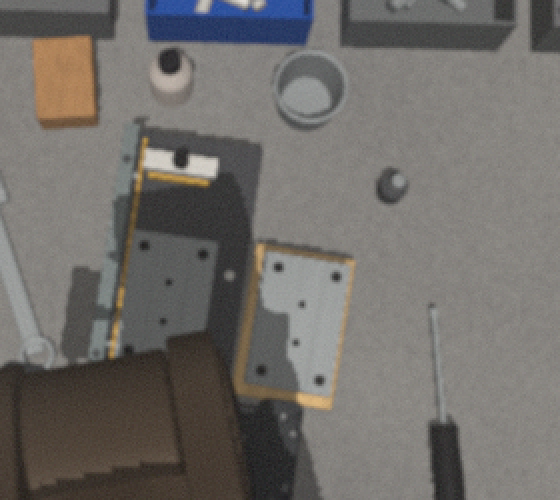

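View pics/scene5.png

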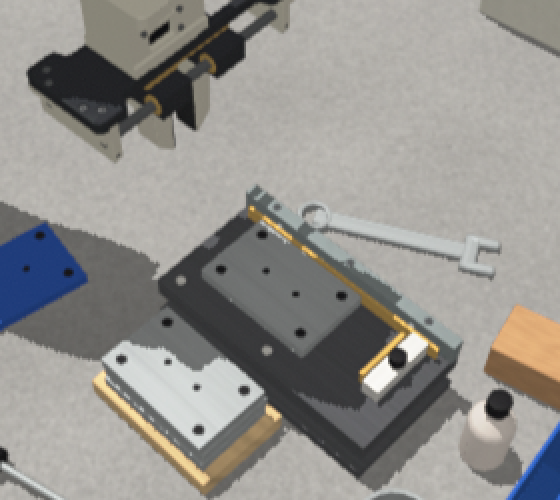

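```bash
python3 - <<'E'
from h import *
z=np.load('scene5.npz');im=z['im'];pc=cloud('scene',z['d'])
b=np.stack([(pc[...,:2]-BC)@EX,(pc[...,:2]-BC)@EY,pc[...,2]],-1)*1000
m=(b[...,2]>60)&(b[...,2]<72)&(b[...,0]>-110)&(b[...,0]<55)&(b[...,1]>-60)&(b[...,1]<45)
hsv=cv2.cvtColor(im,cv2.COLOR_RGB2HSV)
m&=~((hsv[...,1]>110)&(hsv[...,2]>80))
m=cv2.morphologyEx(m.astype(np.uint8),cv2.MORPH_OPEN,np.ones((3,3)))
c=max(cv2.findContours(m,0,cv2.CHAIN_APPROX_NONE)[0],key=cv2.contourArea)
w=P('scene',c[:,0],.066)[:,:2];q=np.c_[(w-BC)@EX,(w-BC)@EY]*1000
r=cv2.minAreaRect(q.astype(np.float32));print(r,cv2.boxPoints(r).round(1).tolist())
br=(hsv[...,0]>12)&(hsv[...,0]<30)&(hsv[...,1]>120)&(abs(b[...,0])<115)&(abs(b[...,1])<60)&(b[...,2]>50)
br=br.astype(np.uint8)
n,l,s,_=cv2.connectedComponentsWithStats(br)
for i in range(1,n):
    if s[i,4]>20:
        v,u=np.nonzero(l==i);w=P('scene',np.c_[u,v],.068)[:,:2];q2=np.c_[(w-BC)@EX,(w-BC)@EY]*1000
        print(s[i],np.percentile(q2,[1,5,50,95,99],axis=0).round(1).tolist())
# pad separately: brass with bed y in [-15,28]
v,u=np.nonzero(br);w=P('scene',np.c_[u,v],.068)[:,:2];q2=np.c_[(w-BC)@EX,(w-BC)@EY]*1000
k=(q2[:,1]>-25)&(q2[:,1]<24)&(q2[:,0]>20);print('pad x',np.percentile(q2[k,0],[2,50,98]),q2[k,1].min(),q2[k,1].max())
E
```

```text
((-30.61127281188965, 0.8896026611328125), (74.04138946533203, 113.4344253540039), 89.6082763671875) [[-87.5999984741211, -35.70000076293945], [25.899999618530273, -36.5], [26.399999618530273, 37.5], [-87.0999984741211, 38.29999923706055]]
[301 107   7  10  23] [[-251.0, 126.0], [-249.9, 126.5], [-239.1, 134.1], [-229.8, 137.4], [-229.3, 137.8]]
[273 127   8  10  24] [[-251.1, 58.4], [-250.5, 59.4], [-240.8, 65.2], [-230.2, 68.2], [-229.8, 68.6]]
[324 183  95  87 444] [[-98.7, -17.5], [-91.5, -8.1], [46.7, 36.4], [93.3, 40.1], [98.4, 40.8]]
pad x [67.06624131 69.49939577 72.28855324] -21.328001398334557 23.73937912709913
```

Call:
step_arm(
  series=[
    [[0.02, 0.0275, 0.003, 0, -0.3], [0.02, 0.0275, 0.003, -0.035, -0.3], [0.02, 0.0275, 0.003, -0.07, -0.3], [0.02, 0.0275, 0.003, -0.095, -0.3], [0.02, 0.0275, 0.003, -0.106, -0.3], [0.02, 0.0275, 0.003, -0.111, -0.3], [0.02, 0.0275, 0.003, -0.111, -0.3], [0.02, 0.0275, 0.003, -0.111, -0.3], [0.02, 0.0275, 0.003, -0.111, -0.3]],
  ],
)

```text
clock: 15.05
position: [0.4958, 0.0925, 0.074]
ee_rot: [0.199, 3.1, 0.005]
force: [0.2, -0.1, -0.0]
width: 0.217
```

```bash
python3 - <<'E'
from h import *
st()
im,d=eyes.get_image('scene');cv2.imwrite('pics/s6.png',im[130:380,220:500,::-1].repeat(2,0).repeat(2,1))
E
```

```text
t 15.05 pos [0.4958 0.0925 0.074 ] bed [-0.1072 -0.0009] yaw 82.66 F [ 0.22 -0.12 -0.04] Fbed [ 0.23 -0.09] T [ 0.022  0.141 -0.019] w 0.21651936208441602
```

View pics/s6.png

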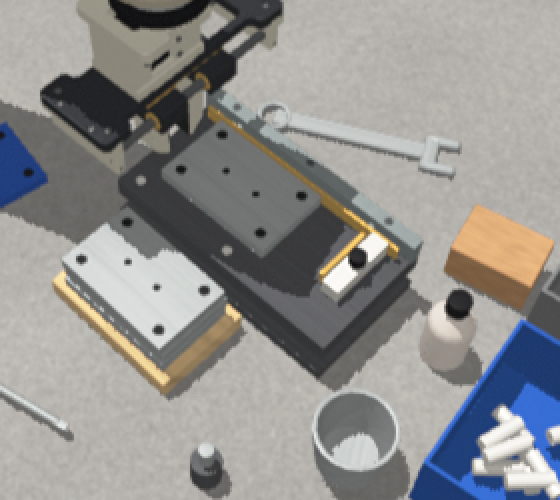

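Call:
step_arm(
  series=[
    [[0.02, 0.003, -0.0004, -0.001, 0.3], [0.02, 0.006, -0.0007, -0.001, 0.3], [0.02, 0.008, -0.001, -0.001, 0.3], [0.02, 0.0095, -0.0012, -0.001, 0.3], [0.02, 0.011, -0.0013, -0.001, 0.3], [0.02, 0.0125, -0.0015, -0.001, 0.3], [0.02, 0.014, -0.0017, -0.001, 0.3], [0.02, 0.0155, -0.0019, -0.001, 0.3], [0.02, 0.017, -0.0021, -0.001, 0.3]],
  ],
)

```text
clock: 15.85
position: [0.5076, 0.0909, 0.0721]
ee_rot: [0.189, 3.11, 0.005]
force: [-15.1, 1.9, 12.2]
width: 0.218
```

```bash
python3 -c "
from h import *
st()"
```

```text
t 15.85 pos [0.5076 0.0909 0.0721] bed [-0.0953 -0.0011] yaw 83.05 F [-15.06   1.87  12.24] Fbed [-15.18   0.06] T [0.448 3.189 0.074] w 0.21819573349340576
```

Call:
step_arm(
  series=[
    [[0.02, 0.003, -0.0004, 0.001, 0], [0.02, 0.003, -0.0004, 0.002, 0], [0.02, 0.003, -0.0004, 0.003, 0], [0.02, 0.003, -0.0004, 0.003, 0]],
  ],
)

```text
clock: 16.18
position: [0.5099, 0.0904, 0.0748]
ee_rot: [0.189, 3.112, 0.004]
force: [-2.9, 0.4, -3.4]
width: 0.218
```

```bash
python3 -c "
from h import *
st()"
```

```text
t 16.18 pos [0.5099 0.0904 0.0748] bed [-0.093  -0.0013] yaw 83.04 F [-2.93  0.36 -3.35] Fbed [-2.95  0.01] T [0.149 0.912 0.041] w 0.21818160885681545
```

Call:
step_arm(
  series=[
    [[0.02, 0.002, -0.0002, -0.0005, 0], [0.02, 0.003, -0.0004, -0.0005, 0], [0.02, 0.004, -0.0005, -0.0005, 0], [0.02, 0.005, -0.0006, -0.0005, 0], [0.02, 0.006, -0.0007, -0.0005, 0], [0.02, 0.007, -0.0008, -0.0005, 0]],
  ],
)

```text
clock: 16.68
position: [0.5139, 0.0899, 0.074]
ee_rot: [0.189, 3.117, 0.004]
force: [-9.5, 2.1, 6.3]
width: 0.22
```

```bash
python3 -c "
from h import *
st()"
```

```text
t 16.68 pos [0.5139 0.0899 0.074 ] bed [-0.089  -0.0014] yaw 83.08 F [-9.48  2.05  6.32] Fbed [-9.65  0.9 ] T [0.267 2.28  0.04 ] w 0.21969757270558388
```

Call:
step_arm(
  series=[
    [[0.02, 0.002, -0.0002, 0.0004, 0], [0.02, 0.003, -0.0004, 0.0006, 0], [0.02, 0.004, -0.0005, 0.0006, 0], [0.02, 0.005, -0.0006, 0.0006, 0], [0.02, 0.006, -0.0007, 0.0006, 0], [0.02, 0.007, -0.0008, 0.0006, 0], [0.02, 0.008, -0.0009, 0.0006, 0], [0.02, 0.009, -0.001, 0.0006, 0]],
  ],
)

```text
clock: 17.35
position: [0.5229, 0.0888, 0.0745]
ee_rot: [0.189, 3.117, 0.004]
force: [-3.3, -0.1, -3.5]
width: 0.218
```

```bash
python3 -c "
from h import *
st()"
```

```text
t 17.35 pos [0.5229 0.0888 0.0745] bed [-0.0799 -0.0014] yaw 83.08 F [-3.29 -0.14 -3.47] Fbed [-3.25 -0.53] T [0.073 0.916 0.02 ] w 0.21845371951156964
```

Call:
step_arm(
  series=[
    [[0.02, 0.001, -0.0001, 0, 0], [0.02, 0.002, -0.0002, 0, 0], [0.02, 0.003, -0.0004, 0, 0], [0.02, 0.004, -0.0005, 0, 0], [0.02, 0.005, -0.0006, 0, 0], [0.02, 0.006, -0.0007, 0, 0], [0.02, 0.007, -0.0008, 0, 0], [0.02, 0.008, -0.0009, 0, 0], [0.02, 0.009, -0.001, 0, 0], [0.02, 0.01, -0.0012, 0, 0], [0.02, 0.011, -0.0013, 0, 0], [0.02, 0.012, -0.0014, 0, 0]],
  ],
)

```text
clock: 18.35
position: [0.5351, 0.0874, 0.0746]
ee_rot: [0.189, 3.117, 0.004]
force: [-4.6, 0.7, -3.9]
width: 0.219
```

```bash
python3 - <<'E'
from h import *
st()
im,d=eyes.get_image('scene');cv2.imwrite('pics/s7.png',cv2.resize(im[200:320,280:440,::-1],(800,600),interpolation=cv2.INTER_CUBIC))
E
```

```text
t 18.35 pos [0.5351 0.0874 0.0746] bed [-0.0677 -0.0013] yaw 83.07 F [-4.59  0.69 -3.93] Fbed [-4.64  0.14] T [ 0.109  1.    -0.022] w 0.21919168784523682
```

View pics/s7.png

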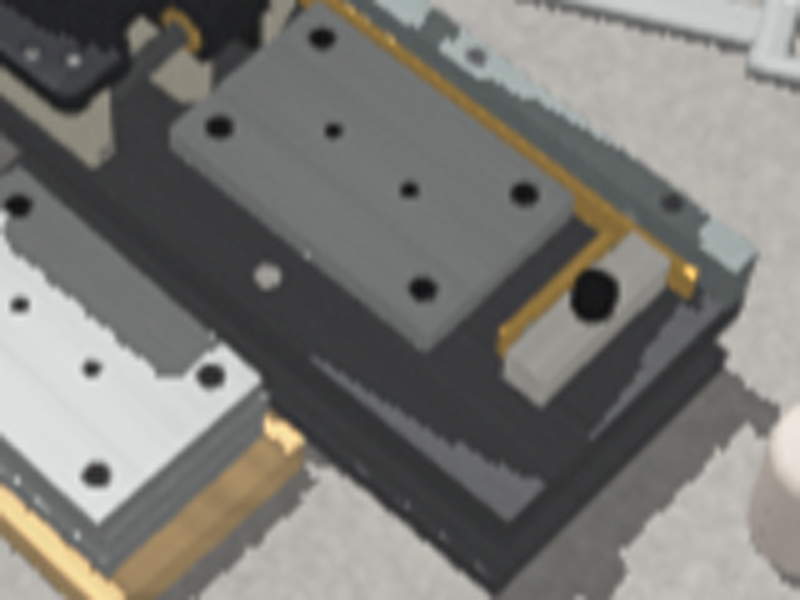

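Call:
step_arm(
  series=[
    [[0.02, 0.001, -0.0001, -0.0003, 0], [0.02, 0.002, -0.0002, -0.0003, 0], [0.02, 0.003, -0.0004, -0.0003, 0], [0.02, 0.0038, -0.0005, -0.0003, 0], [0.02, 0.0046, -0.0006, -0.0003, 0], [0.02, 0.0054, -0.0007, -0.0003, 0], [0.02, 0.0062, -0.0008, -0.0003, 0], [0.02, 0.007, -0.0009, -0.0003, 0], [0.02, 0.0076, -0.001, -0.0003, 0]],
  ],
)

```text
clock: 19.15
position: [0.5414, 0.0866, 0.0744]
ee_rot: [0.188, 3.12, 0.004]
force: [-10.2, 1.4, 6.2]
width: 0.214
```

```bash
python3 -c "
from h import *
st()"
```

```text
t 19.15 pos [0.5414 0.0866 0.0744] bed [-0.0613 -0.0013] yaw 83.09 F [-10.15   1.38   6.21] Fbed [-10.24   0.15] T [ 0.224  2.433 -0.04 ] w 0.21370926284444494
```

Call:
step_arm(
  series=[
    [[0.02, 0.0015, -0.0002, 0.0003, 0], [0.02, 0.002, -0.0002, 0.0003, 0], [0.02, 0.0025, -0.0003, 0.0003, 0], [0.02, 0.003, -0.0004, 0.0003, 0], [0.02, 0.0035, -0.0004, 0.0003, 0]],
  ],
)

```text
clock: 19.57
position: [0.5444, 0.0863, 0.0747]
ee_rot: [0.188, 3.121, 0.004]
force: [-7.6, -0.1, 1.2]
width: 0.219
```

```bash
python3 -c "
from h import *
st()"
```

```text
t 19.57 pos [0.5444 0.0863 0.0747] bed [-0.0583 -0.0013] yaw 83.1 F [-7.58 -0.11  1.24] Fbed [-7.51 -1.01] T [0.09  1.641 0.007] w 0.21850529802523205
```

Call:
step_arm(
  series=[
    [[0.02, 0.0015, -0.0002, 0.0003, 0], [0.02, 0.0019, -0.0002, 0.0003, 0], [0.02, 0.0023, -0.0003, 0.0003, 0], [0.02, 0.0027, -0.0003, 0.0003, 0], [0.02, 0.0031, -0.0004, 0.0003, 0]],
  ],
)

```text
clock: 19.98
position: [0.5473, 0.0859, 0.0749]
ee_rot: [0.188, 3.121, 0.004]
force: [-5.1, 0.7, -1.6]
width: 0.218
```

```bash
python3 -c "
from h import *
st()"
```

```text
t 19.98 pos [0.5473 0.0859 0.0749] bed [-0.0554 -0.0013] yaw 83.1 F [-5.11  0.72 -1.63] Fbed [-5.16  0.1 ] T [0.135 1.283 0.03 ] w 0.21786835472641258
```

Call:
step_arm(
  series=[
    [[0.02, 0.001, -0.0001, 0.0002, 0], [0.02, 0.0014, -0.0002, 0.0002, 0], [0.02, 0.0018, -0.0002, 0.0002, 0], [0.02, 0.0022, -0.0003, 0.0002, 0]],
  ],
)

```text
clock: 20.32
position: [0.5496, 0.0856, 0.0751]
ee_rot: [0.188, 3.121, 0.004]
force: [-5.1, 0.6, -3.0]
width: 0.218
```

```bash
python3 -c "
from h import *
st()"
```

```text
t 20.32 pos [0.5496 0.0856 0.0751] bed [-0.053  -0.0014] yaw 83.1 F [-5.06  0.64 -2.99] Fbed [-5.1   0.03] T [0.075 0.987 0.019] w 0.21785526529718738
```

Call:
step_arm(
  series=[
    [[0.02, 0.001, -0.0001, 0, 0], [0.02, 0.0014, -0.0002, 0, 0], [0.02, 0.0018, -0.0002, 0, 0], [0.02, 0.0022, -0.0003, 0, 0]],
  ],
)

```text
clock: 20.65
position: [0.5505, 0.0855, 0.075]
ee_rot: [0.188, 3.124, 0.004]
force: [-9.9, 1.0, 2.4]
width: 0.217
```

```bash
python3 -c "
from h import *
st()"
```

```text
t 20.65 pos [0.5505 0.0855 0.075 ] bed [-0.0521 -0.0013] yaw 83.11 F [-9.89  0.97  2.39] Fbed [-9.93 -0.22] T [0.259 2.192 0.058] w 0.21742258082146884
```

Call:
step_arm(
  series=[
    [[0.02, 0.0012, -0.0001, 0.0002, 0], [0.02, 0.0015, -0.0002, 0.0002, 0], [0.02, 0.0018, -0.0002, 0.0003, 0], [0.02, 0.0018, -0.0002, 0.0003, 0]],
  ],
)

```text
clock: 20.98
position: [0.5505, 0.0855, 0.075]
ee_rot: [0.188, 3.127, 0.004]
force: [-10.5, 1.7, 3.0]
width: 0.221
```

```bash
python3 -c "
from h import *
st()"
```

```text
t 20.98 pos [0.5505 0.0855 0.075 ] bed [-0.0521 -0.0013] yaw 83.13 F [-10.48   1.7    3.04] Fbed [-10.6    0.43] T [0.217 2.247 0.038] w 0.2212459347325116
```

Call:
step_arm(
  series=[
    [[0.02, 0.0018, -0.0002, 0.0003, 0], [0.02, 0.002, -0.0002, 0.0004, 0], [0.02, 0.0022, -0.0003, 0.0004, 0], [0.02, 0.0023, -0.0003, 0.0004, 0]],
  ],
)

```text
clock: 21.32
position: [0.5506, 0.0855, 0.075]
ee_rot: [0.187, 3.132, 0.004]
force: [-12.4, 1.2, 2.6]
width: 0.224
```

```bash
python3 -c "
from h import *
st()"
```

```text
t 21.32 pos [0.5506 0.0855 0.075 ] bed [-0.052  -0.0013] yaw 83.16 F [-12.42   1.2    2.61] Fbed [-12.48  -0.29] T [0.262 2.543 0.026] w 0.22350195202111786
```

Call:
step_arm(
  series=[
    [[0.02, 0.0023, -0.0003, 0.0004, 0], [0.02, 0.0025, -0.0003, 0.0005, 0], [0.02, 0.0027, -0.0003, 0.0005, 0], [0.02, 0.0028, -0.0003, 0.0005, 0], [0.02, 0.0028, -0.0003, 0.0005, 0]],
  ],
)

```text
clock: 21.73
position: [0.5507, 0.0855, 0.075]
ee_rot: [-0.187, -3.135, -0.003]
force: [-12.2, 1.3, 3.6]
width: 0.219
```

```bash
python3 -c "
from h import *
st()"
```

```text
t 21.73 pos [0.5507 0.0855 0.075 ] bed [-0.0519 -0.0014] yaw 83.18 F [-12.18   1.31   3.57] Fbed [-12.25  -0.16] T [0.318 2.804 0.022] w 0.2186436135573119
```

Call:
step_arm(
  series=[
    [[0.02, 0.0028, -0.0003, 0.0005, 0], [0.02, 0.003, -0.0004, 0.0006, 0], [0.02, 0.0032, -0.0004, 0.0007, 0], [0.02, 0.0033, -0.0004, 0.0007, 0], [0.02, 0.0033, -0.0004, 0.0007, 0], [0.02, 0.0033, -0.0004, 0.0007, 0]],
  ],
)

```text
clock: 22.23
position: [0.5508, 0.0854, 0.0751]
ee_rot: [-0.185, -3.129, -0.003]
force: [-13.2, 1.1, 3.2]
width: 0.217
```

```bash
python3 -c "
from h import *
st()"
```

```text
t 22.23 pos [0.5508 0.0854 0.0751] bed [-0.0518 -0.0014] yaw 83.22 F [-13.25   1.07   3.18] Fbed [-13.28  -0.52] T [ 0.352  3.043 -0.062] w 0.2166399317334677
```

Call:
step_arm(
  series=[
    [[0.02, 0.0033, -0.0004, 0.0007, 0], [0.02, 0.0036, -0.0004, 0.0008, 0], [0.02, 0.0037, -0.0004, 0.0008, 0], [0.02, 0.0037, -0.0004, 0.0008, 0], [0.02, 0.0037, -0.0004, 0.0008, 0], [0.02, 0.0037, -0.0004, 0.0008, 0]],
  ],
)

```text
clock: 22.73
position: [0.5509, 0.0854, 0.0752]
ee_rot: [-0.184, -3.122, -0.003]
force: [-14.7, 2.0, 3.1]
width: 0.217
```

```bash
python3 -c "
from h import *
st()"
```

```text
t 22.73 pos [0.5509 0.0854 0.0752] bed [-0.0517 -0.0014] yaw 83.25 F [-14.7    2.05   3.08] Fbed [-14.84   0.28] T [ 0.395  3.247 -0.007] w 0.21685002015767704
```

Call:
step_arm(
  series=[
    [[0.02, 0.0036, -0.0004, 0.0008, 0], [0.02, 0.0036, -0.0004, 0.0008, 0], [0.02, 0.0036, -0.0004, 0.0008, 0], [0.02, 0.0036, -0.0004, 0.0008, 0], [0.02, 0.0036, -0.0004, 0.0008, 0], [0.02, 0.0036, -0.0004, 0.0008, 0], [0.02, 0.0036, -0.0004, 0.0008, 0], [0.02, 0.0036, -0.0004, 0.0008, 0], [0.02, 0.0036, -0.0004, 0.0008, 0], [0.02, 0.0036, -0.0004, 0.0008, 0], [0.02, 0.0036, -0.0004, 0.0008, 0], [0.02, 0.0036, -0.0004, 0.0008, 0]],
  ],
)

```text
clock: 23.73
position: [0.551, 0.0854, 0.0753]
ee_rot: [-0.183, -3.115, -0.002]
force: [-14.4, 1.6, 3.5]
width: 0.22
```

```bash
python3 -c "
from h import *
st()"
```

```text
t 23.73 pos [0.551  0.0854 0.0753] bed [-0.0516 -0.0014] yaw 83.29 F [-14.39   1.58   3.51] Fbed [-14.48  -0.15] T [0.392 3.199 0.035] w 0.22013190872290808
```

Seated on the pad: contact at x ≈ 0.5505, about 14.5 N total against roughly 7 N of drag. Next I'll back off along -x, raise the tool, clear the view and look.

Call:
step_arm(
  series=[
    [[0.02, -0.003, 0.0004, 0, 0], [0.02, -0.008, 0.001, 0, 0], [0.02, -0.02, 0.0024, 0, 0], [0.02, -0.03, 0.0036, 0.01, 0], [0.02, -0.03, 0.004, 0.05, 0], [0.02, -0.03, 0.004, 0.09, 0], [0.02, -0.05, 0.03, 0.12, 0], [0.02, -0.07, 0.06, 0.13, 0], [0.02, -0.1, 0.1, 0.13, 0], [0.02, -0.13, 0.13, 0.13, 0], [0.02, -0.16, 0.16, 0.13, 0], [0.02, -0.19, 0.19, 0.13, 0], [0.02, -0.22, 0.22, 0.13, 0], [0.02, -0.22, 0.24, 0.13, 0], [0.02, -0.22, 0.24, 0.13, 0], [0.02, -0.22, 0.24, 0.13, 0]],
  ],
)

```text
clock: 25.07
position: [0.3312, 0.3277, 0.2061]
ee_rot: [-0.178, -3.118, -0.007]
force: [-0.0, -1.2, -0.1]
width: 0.216
```

```bash
python3 - <<'E'
from h import *
st()
for n in('top','scene'):
    im,d=eyes.get_image(n);np.savez(n+'8.npz',im=im,d=d)
    cv2.imwrite(f'pics/{n}8.png',cv2.resize(im[130:290,230:390,::-1] if n=='top' else im[170:330,240:440,::-1],(600,600) if n=='top' else (750,600),interpolation=cv2.INTER_CUBIC))
z=np.load('scene8.npz');im=z['im'];pc=cloud('scene',z['d'])
b=np.stack([(pc[...,:2]-BC)@EX,(pc[...,:2]-BC)@EY,pc[...,2]],-1)*1000
hsv=cv2.cvtColor(im,cv2.COLOR_RGB2HSV)
for nm,zz,(x0,x1,y0,y1,z0,z1),sm in(('plate',.066,(-80,68,-60,45,59,72),1),('second',.056,(-100,50,-160,-62,50,62),1)):
    m=(b[...,2]>z0)&(b[...,2]<z1)&(b[...,0]>x0)&(b[...,0]<x1)&(b[...,1]>y0)&(b[...,1]<y1)&~((hsv[...,1]>110)&(hsv[...,2]>80))
    m=cv2.morphologyEx(m.astype(np.uint8),cv2.MORPH_OPEN,np.ones((3,3)))
    c=max(cv2.findContours(m,0,cv2.CHAIN_APPROX_NONE)[0],key=cv2.contourArea)
    w=P('scene',c[:,0],zz)[:,:2];q=np.c_[(w-BC)@EX,(w-BC)@EY]*1000
    r=cv2.minAreaRect(q.astype(np.float32));print(nm,r)
# stop bar and bystanders shift, before/after
for n in('top','scene'):
    a=np.load(n+'0.npz')['im'];c=np.load(n+'8.npz')['im']
    A=cv2.cvtColor(a,cv2.COLOR_RGB2HSV);C=cv2.cvtColor(c,cv2.COLOR_RGB2HSV)
    box={'top':(273,312,148,170),'scene':(380,420,245,280)}[n];x0,x1,y0,y1=box
    for l,H in(('before',A),('after',C)):
        m=(H[y0:y1,x0:x1,2]>170)&(H[y0:y1,x0:x1,1]<60);v,u=np.nonzero(m);k=H[y0:y1,x0:x1,2]<40;kv,ku=np.nonzero(k)
        print(n,l,'white',m.sum(),(u.mean()+x0).round(2) if len(u) else 0,(v.mean()+y0).round(2) if len(v) else 0,'knob',k.sum(),(ku.mean()+x0).round(2),(kv.mean()+y0).round(2))
E
```

```text
t 25.07 pos [0.3312 0.3277 0.2061] bed [-0.2988  0.2129] yaw 83.48 F [-0.01 -1.17 -0.13] Fbed [ 0.13 -1.16] T [-0.063 -0.047 -0.041] w 0.21639019744205107
plate ((13.16550064086914, 0.59259033203125), (111.23674011230469, 75.5577392578125), 0.782447099685669)
second ((-31.07655143737793, -109.17998504638672), (71.963623046875, 112.1055908203125), 88.48194122314453)
top before white 208 289.92 161.35 knob 3 290.67 156.67
top after white 221 290.0 161.32 knob 0 nan nan
scene before white 272 396.54 261.51 knob 23 398.17 260.91
scene after white 490 392.06 257.25 knob 21 398.0 261.1<stdin>:22: RuntimeWarning: Mean of empty slice.
  ret = ret.dtype.type(ret / rcount)
```

View pics/top8.png

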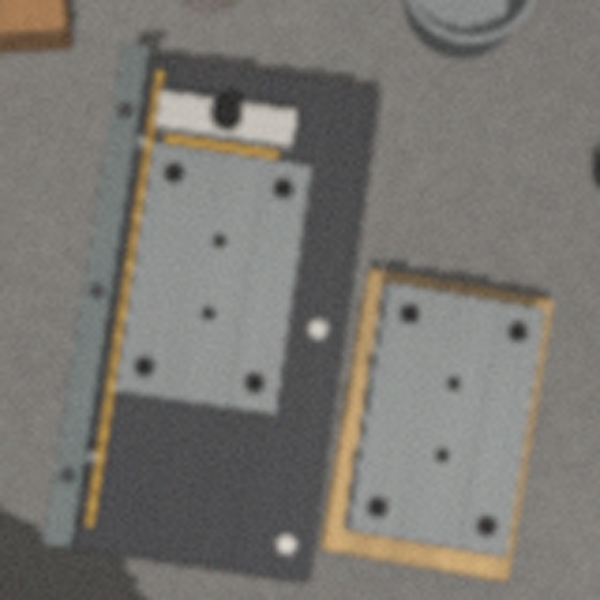

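View pics/scene8.png

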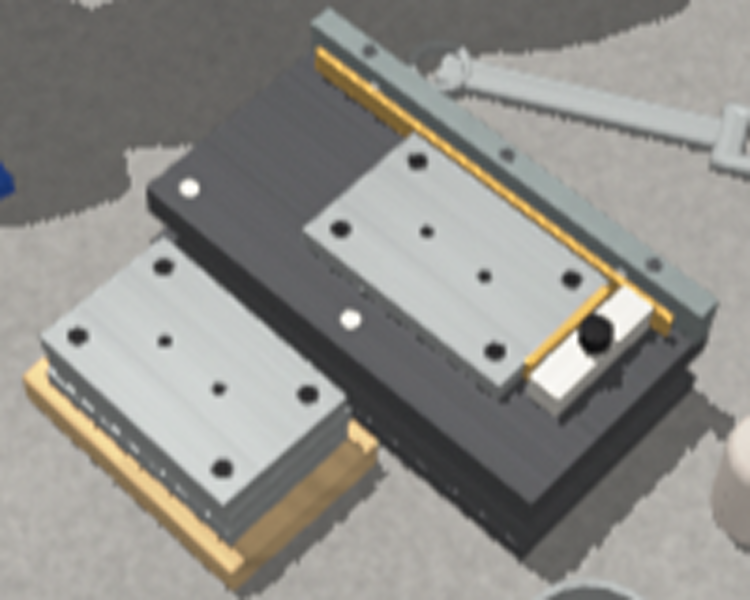

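The plate sits in the corner. It touches the strip along the line from (150,150) to (115,390) in the top crop and the pad near (220,148). The stop and the stack look unmoved.

```bash
python3 -c "
from h import *
arm.sign_off();st()"
```

```text
the job is handed in; nothing more can be done
the job is handed in; nothing more can be done
```

The plate is home in the corner and the job is handed in; the clock read 25.07 s at my last reading, just before hand-in. I got no verdict back.

- **Moving it:** I pushed the top plate off the stack onto the bed with two fingertips on its -y face, without lifting it. I then slid it along the fence by pushing on its -x face.
- **Fence strip:** I held the plate for about 1 s at about 14 N total. Sliding drag was about 6 N, so the net push was about 8 N.
- **End-stop pad:** I held it for about 1 s at about 14.5 N total. Drag there was about 7 N because the tool leaned down slightly, so the net push was about 7 to 8 N. Total force on the tool stayed under 15 N at every reading during this seating.

**Last checks, from both cameras:**
- **Plate:** It lies flat against the strip and the pad, square to within about 0.3° by its hole lines. A rougher outline fit gave 0.8° (about 0.014 rad, limit 0.03).
- **Stop:** It is unmoved to within about 0.2 px of its knob in the scene view and its bar in the top view. The white-area check of the bar in the scene view disagreed, probably because the bright plate now falls inside that window.
- **Stack and other objects:** The stack looks unmoved by eye, and nothing else in view appeared disturbed. I did not measure the bystanders one by one.

**Things that went off plan:**
- **First push on the -x face:** It leaned down with about 12 N while the plate was still well clear of the stop. I corrected the height.
- **Bed centre:** My camera estimate was a few mm off, so I relied on feeling for the strip and pad.
- **Final height and position:** I did not measure these against the limits; they rest on contact with strip and pad.

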